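# Tip a riser block onto a magnetic holding plate and switch it to hold

### The job

Slide the tall steel block, still standing, squarely up against the left edge of the low magnetic bed, then push its top so that it tips over that edge and lies flat along the bed, with its foot kept against the edge while it goes over. Once it lies still, press the right-hand key under the visor fully in, so that the left key pops out. Leave the loupe and the brass padlock where they are.

Things in the scene. Friction and masses are not known exactly. Their poses are not given: they have to be found in the camera images.
- chuck: Magnetic holding plate with key console, one unit fixed to the worktop. Origin: underside centre of the bed, on the worktop; x away from the robot, y to the left, z up. The bed is a steel plate with brass strips, 130 (x) x 220 (y) x 10 mm high: its left edge is a 10 mm step at y = +110 mm. A grey console stands behind it (x = 72 to 158, y = -100 to +60 mm), with two keys under a visor.
- visor_edge (a point): Middle of the lower front edge of the console's visor, 201 mm above the worktop, at chuck x = 102, y = -20 mm; axes as the chuck's. The visor covers the keys from above. The key panel below it slopes up and away from the robot, its normal leaning 35 degrees from vertical towards the chuck's -x: reach the keys along that normal, the tool leaning towards the robot.
- bed_edge (a point): Middle of the top of the bed's left edge (chuck frame x = 0, y = +110, z = 10 mm), axes as the chuck's.
- block_center (a point): Centre (half-way up) of the dark steel box-section block, hollow with a web, open at both ends, 0.6 to 0.95 kg, 90 (x) x 60 (y) x 150 mm (z), loose. At the start it stands on end left of the bed, a broad 90 x 150 mm face towards the bed's left edge, about 15 to 45 mm from it and turned up to 0.15 rad. z runs up its 150 mm length, -y out of the face that looks at the bed.
- block_foot (a point): Middle of the block's bottom edge on the side towards the bed (block x = 0, y = -30, z = 0 mm from its underside centre), axes as the block's.
- block: The same block, origin at the centre of its underside (foot), axes as block_center. Pushed below about 25 mm it slides; pushed higher it may tip, so lean the tool away from it. Tipped over the bed's edge it falls and ends on the bed, its z along the chuck's -y, centre 40 mm above the worktop; the foot end may stick out a little past the edge.
- hold_top (a point): Centre of the top face of the right-hand key (hold, raised bar on it), a grey cap 36 (y) x 30 mm up the slope; z points out of the panel along the direction to press against. It stands 12 mm out of the panel when out, 4 mm when in. The keys are 60 mm apart.
- release_top (a point): Centre of the top face of the left-hand key (release, raised round dot), the same cap; z out of the panel.
- hold_key (a joint): Right-hand key: 0 = out (start), 0.008 m = fully in. Slides with about 2 N of friction for the pair and stays where it is left.
- release_key (a joint): Left-hand key: 0 = latched in (start), 0.008 m = fully out. Linked to the right-hand key: as one goes in the other comes out by the same amount.
- loupe: Small black loupe, 35 mm across and 33 mm high, loose, standing on the worktop to the right of the bed. Origin: centre of its underside. Leave alone.
- brass_padlock: Brass-coloured padlock lying on the worktop behind the block, 72 x 47 x 20 mm, loose. Origin: centre of its underside. Leave alone.

How it is judged:
On the way, in this order (a step that is already met when the one before it is completed fails the run):
1. the block stands squarely against the bed's left edge (angle between block_center's own z axis and vertical below 0.05 rad and y of block_foot in the frame of chuck below 0.115 m and angle between the y axis of block_center and the y axis of chuck, either way round below 0.08 rad), for 0.2 s.
2. the block lies flat and still along the bed (angle between block_center's own z axis and vertical between 1.5 and 1.64 rad and angle between the z axis of block_center and the y axis of chuck, either way round below 0.15 rad and z of block_center in the frame of chuck between 0.034 and 0.046 m and y of block_center in the frame of chuck between -0.03 and 0.085 m and x of block_center in the frame of chuck between -0.035 and 0.035 m and linear speed of block below 0.02 m/s), for 0.3 s.
3. the right-hand key is in and the left key has popped out (value of joint each of hold_key, release_key above 0.0065 m), for 0.2 s.
At the end, for the whole second after the job is handed in: The block rests on its broad side flat on the bed (within 4 degrees; centre 34 to 46 mm up), along it within 0.15 rad, its centre within 35 mm of the bed's mid-line and 30 mm right to 85 mm left of its middle; the right key is in and the left key out, each by 6.5 of 8 mm or more (all of step 2 and all of step 3 and angular speed of block below 0.1 rad/s); the robot touches nothing.
It fails at once if the block is tipped with its foot more than 20 mm short of the bed's edge (angle between block_center's own z axis and vertical between 0.25 and 0.6 rad and y of block_foot in the frame of chuck above 0.13 m).
It fails at once if the loupe is moved more than 20 mm (distance of loupe from where it was at the start of the episode above 0.02 m).
It fails at once if the padlock is moved more than 20 mm (distance of brass_padlock from where it was at the start of the episode above 0.02 m).
It also fails if it takes over 56 s, if anything falls off the work surface, if the arm or the gripper's body presses on something with over 40 N, if the wrist force passes 120 N, or if a joint passes its speed limit or range.

### The arm

A 6-joint arm with a two-finger parallel gripper is mounted at the origin on a cart in front of the work surface, level with it; the furniture and walls round the work are solid. World frame = base frame: x ahead of the robot, y to its left, z up, the work surface at z = 0. Lengths are in m, angles in rad, forces in N, time in s.
With the tool pointing down it reaches from about 0.25 to 0.725 m from the base axis. Payload 4 kg.
Tool frame: the origin (TCP) lies at the very end of the fingers, on their centre line; the grasp point (between the pads) lies 19 mm behind it; x points along the fingers, z is the direction in which the jaws open and shut, and the axes are right-handed (so a half turn about x gives the same grasp; the last joint's range is limited). The gripper opens to 85 mm and grips with 20 to 120 N. Pads are 22 mm wide; open, the fingers measure 114 mm over their backs; the gripper's body (76 mm by 85 mm) begins 54 mm behind the grasp point. The pads swing forward as they close: fully open they stand 13 mm farther back than shut.
Start: joints at [1.247, 0.241, 0.005, 1.335, 0, 1.571], TCP at [0.159, 0.474, 0.231] pointing down, gripper open.
Joint ranges: [-2.72, 2.72], [-1.05, 1.87], [-1.09, 1.28], [-1.99, 2.15], [-1.42, 1.44], [-3.14, 3.14]. Speed limits (rad/s): [2.79, 2.79, 3.14, 3.14, 3.14, 3.14].

### API

Orientations are given as a unit quaternion [x, y, z, w].
In Python, from workcell import bot gives the robot as it stands.
- The arm moves only by the tool step_arm, never from a script. Its argument "series" is a list of rows, each an object of numbers: "x", "y", "z": the shift along the world's x, y, z in cm; "twist": the turn about the world's z in degrees; "jaw": the finger opening in cm, from 0 to 8.54. In form: [{"x": .., "y": .., "z": .., "twist": .., "jaw": ..}, ...]. A call has 1 to 10 rows; each row is the pose to reach, as a shift and turn from the pose measured when the call began; what a row does not reach only later rows make up. A row lasts 1/12 s, in which the tool goes at most 41.7 mm and 7.16 degrees, less where a joint would pass 70% of its speed; a pose out of reach is approached as far as the arm can. A call with a gripper value outside its range is refused whole. The fingers move at their own pace and stop on an object; the grip force is fixed at half the most. Time passes only in rows, so rows that repeat a pose let the fingers close. It gives the time, the measured TCP pose, the force and the opening at its end, in the units of the state.
- bot.get_obs(): the state, without advancing time (a new reading comes with each control period).
- bot.camera(name): name is "side" or "top"; returns (picture, depth): 400x640x3 uint8, red, green, blue; 400x640 float32, m along the optical axis (not along the pixel's ray), 0 where there is no reading.
- bot.camera_info(name): a dict with "camera_matrix" (3x3 intrinsics, pixels), "D" ([k1, k2, p1, p2, k3] as OpenCV has them; the pictures are not rectified), "R" (3x3) and "t" (3): a world point X has camera coordinates R X + t. Camera axes: x right, y down, z forward; pixel columns grow to the right and rows downward; lengths in m; the calibration is good to about 2 mm. A picture is of the moment at which its call begins. camera_info takes no time and is no camera call.
- bot.job_done(): hands the job in, once; it reports no verdict.
The state is a dict: "clock": time; "joint_pos": joint angles; "joint_vel": joint speeds; "tau": joint torques, N m; "eef_pos": TCP position; "tool_rot": TCP orientation; "ft_force": force on the tool from outside, world axes, zero at the start; "ft_torque": the same for the moment, N m; "grip_width": finger opening in m.
Only numpy, scipy, OpenCV 4.12 (cv2) and the standard library are available. Lean on these libraries where they do the work, as an engineer would, in place of code of your own. Each camera call takes 0.05 s, during which the arm holds its last target.

## Working session

There is one attempt and no reset: what is moved stays moved. The work goes in short steps, Python scripts to look and compute and a tool call to move; the robot and the scene stay as the last step left them, time stands still between calls to the robot, and variables do not carry over. Pictures are saved under pics/ and viewed, and the job is handed in when it is done.

Besides the shell and the picture viewer there is one more tool, called after ">>>" as a command line: name --argument value ..., lists and objects as JSON in quotes. step_arm: Moves the arm, as the interface text tells. Its arguments: {"type":"object","properties":{"series":{"type":"array","items":{"type":"object","properties":{"x":{"type":"number"},"y":{"type":"number"},"z":{"type":"number"},"twist":{"type":"number"},"jaw":{"type":"number"}}}}},"required":["series"]}

```bash
ls; mkdir -p pics; python3 - <<'E'
from workcell import bot
import cv2,numpy as np
o=bot.get_obs();print({k:np.round(v,3).tolist() for k,v in o.items()})
for n in("side","top"):
    p,d=bot.camera(n);cv2.imwrite(f"pics/{n}0.png",p[:,:,::-1]);np.save(f"pics/{n}0.npy",d)
    i=bot.camera_info(n);print(n,{k:np.round(v,4).tolist() for k,v in i.items()})
E
```

```text
pics
{'clock': 0.0, 'joint_pos': [1.247, 0.241, 0.004, 1.335, 0.0, 1.571], 'joint_vel': [-0.001, -0.0, 0.0, 0.0, 0.002, -0.001], 'tau': [-0.0, -37.232, 25.241, 0.017, -0.0, -0.0], 'eef_pos': [0.159, 0.473, 0.23], 'tool_rot': [-0.413, 0.575, 0.412, 0.573], 'ft_force': [-0.318, -0.072, 0.333], 'ft_torque': [-0.052, -0.017, -0.022], 'grip_width': 0.085}
side {'camera_matrix': [[484.2392, 0.0, 316.9713], [0.0, 484.2392, 196.9984], [0.0, 0.0, 1.0]], 'D': [0.0373, 0.0, 0.0, 0.0, 0.0], 'R': [[0.725, -0.6888, 0.004], [-0.558, -0.5907, -0.5828], [0.4038, 0.4203, -0.8126]], 't': [-0.3155, 0.4476, 0.7761]}
top {'camera_matrix': [[439.4459, 0.0, 317.163], [0.0, 439.4459, 188.4029], [0.0, 0.0, 1.0]], 'D': [-0.05, 0.0, 0.0, 0.0, 0.0], 'R': [[-0.0168, -0.9998, -0.0106], [-0.9915, 0.018, -0.1288], [0.129, 0.0084, -0.9916]], 't': [0.1386, 0.5881, 1.1483]}
```

View pics/side0.png

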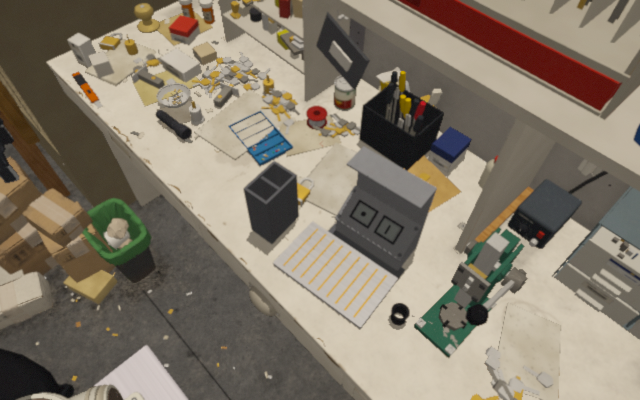

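View pics/top0.png

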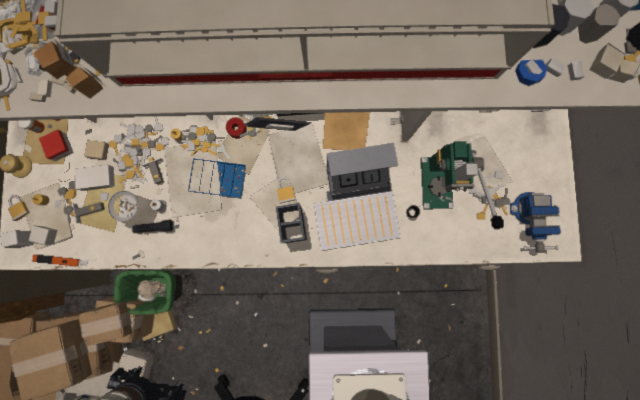

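The side view shows the block standing at about (272,203), the bed at (337,270), the console keys near (365,215) and (388,230), and the loupe at (399,314). The padlock is mostly hidden behind the block at about (303,192). In the top view the block is near (291,222) and the bed near (357,221). Next I'll measure these.

```bash
cat > h.py <<'E'
import numpy as np,cv2
from workcell import bot
def info(n):
    i=bot.camera_info(n);return np.array(i["camera_matrix"]),np.array(i["D"]),np.array(i["R"]),np.array(i["t"])
def pts(n,uv,d):
    K,D,R,t=info(n);uv=np.asarray(uv,float).reshape(-1,1,2)
    q=cv2.undistortPoints(uv,K,D)[:,0];q=np.c_[q,np.ones(len(q))]*np.asarray(d).reshape(-1,1)
    return (q-t)@R
def cloud(n,d):
    h,w=d.shape;u,v=np.meshgrid(np.arange(w),np.arange(h))
    return pts(n,np.c_[u.ravel(),v.ravel()],d.ravel()).reshape(h,w,3)
def plane(n,uv,z):
    K,D,R,t=info(n);q=cv2.undistortPoints(np.asarray(uv,float).reshape(-1,1,2),K,D)[:,0]
    q=np.c_[q,np.ones(len(q))]@R;c=-R.T@t;s=(z-c[2])/q[:,2];return c+q*s[:,None]
def proj(n,X):
    K,D,R,t=info(n);return cv2.projectPoints(np.asarray(X,float).reshape(-1,3),cv2.Rodrigues(R)[0],t,K,D)[0][:,0]
E
python3 - <<'E'
from h import *
for n,(a,b,c,d) in {"side":(230,140,450,340),"top":(260,130,430,260)}.items():
    p=cv2.imread(f"pics/{n}0.png")[b:d,a:c];s=min(800/(c-a),600/(d-b));s=3.5 if n=="side" else 4.5
    s=min(s,600/(d-b),800/(c-a))
    cv2.imwrite(f"pics/{n}0z.png",cv2.resize(p,None,fx=s,fy=s,interpolation=cv2.INTER_CUBIC));print(n,s)
    C=cloud(n,np.load(f"pics/{n}0.npy"))
    print(np.isfinite(C).all())
C=cloud("top",np.load("pics/top0.npy"))
for uv in[(291,222),(357,235),(357,200),(287,208),(412,212),(365,160),(348,180),(370,178),(357,190)]:print(uv,C[uv[1],uv[0]].round(3))
C=cloud("side",np.load("pics/side0.npy"))
for uv in[(337,270),(365,215),(388,230),(375,242),(400,180)]:print(uv,C[uv[1],uv[0]].round(3))
E
```

```text
side 3.0
True
top 4.5
True
(291, 222) [0.495 0.192 0.148]
(357, 235) [0.464 0.022 0.01 ]
(357, 200) [0.56  0.019 0.012]
(287, 208) [0.532 0.204 0.114]
(412, 212) [ 0.524 -0.132  0.004]
(365, 160) [0.633 0.014 0.209]
(348, 180) [0.605 0.047 0.085]
(370, 178) [ 0.609 -0.01   0.09 ]
(357, 190) [0.581 0.023 0.061]
(337, 270) [0.508 0.018 0.011]
(365, 215) [0.607 0.041 0.083]
(388, 230) [ 0.609 -0.017  0.093]
(375, 242) [ 0.588 -0.007  0.059]
(400, 180) [ 0.638 -0.     0.209]
```

View pics/side0z.png

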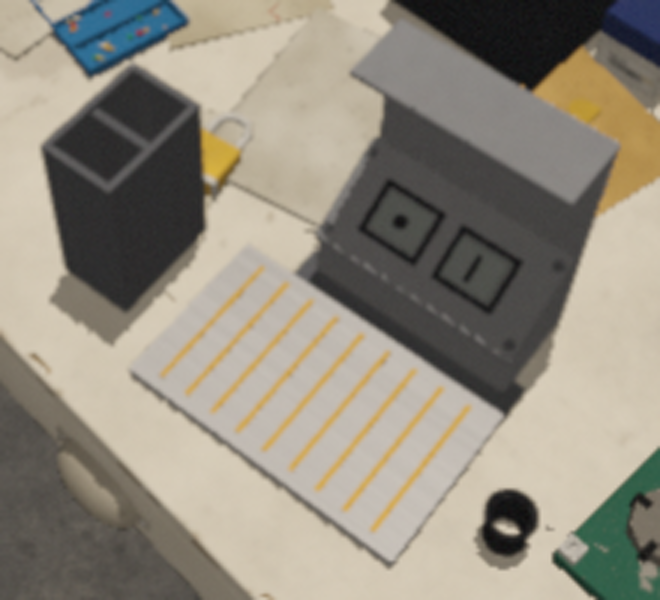

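View pics/top0z.png

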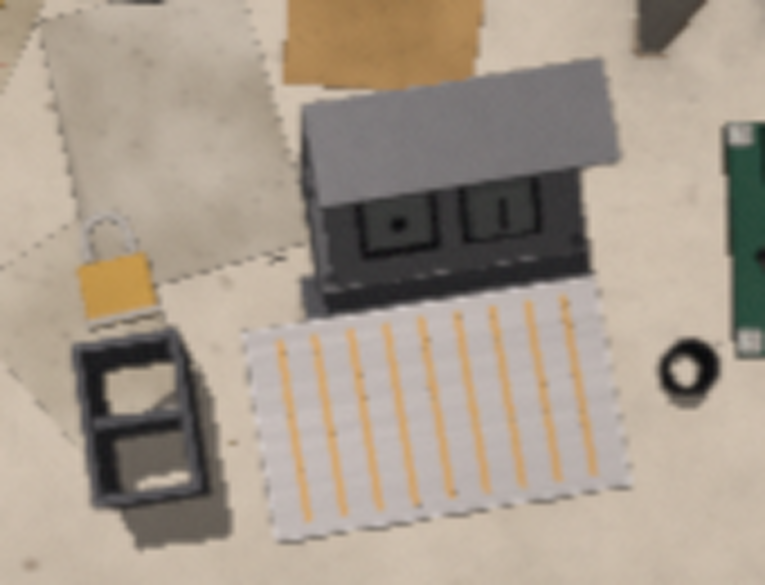

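```bash
python3 - <<'E'
from h import *
def rect(P):
    (c,s,a)=cv2.minAreaRect((P[:,:2]*1000).astype(np.float32));return np.round(c,1),np.round(s,1),round(a,2)
sb=np.array([(248,247),(130,375),(392,563),(503,412)])/3+[230,140]
tb=np.array([(243,332),(280,541),(632,487),(592,282)])/4.5+[260,130]
for n,u in(("side",sb),("top",tb)):
    P=plane(n,u,.01);print(n,"bed",P[:,:2].round(4).tolist(),rect(P), np.degrees(np.arctan2(*(P[0]-P[1])[[1,0]])),np.degrees(np.arctan2(*(P[3]-P[2])[[1,0]])))
# block top corners
sk=np.array([(133,66),(43,146),(108,190),(200,105)])/3+[230,140]
tk=np.array([(73,346),(95,506),(210,490),(178,328)])/4.5+[260,130]
for n,u in(("side",sk),("top",tk)):
    P=plane(n,u,.15);print(n,"blk",P[:,:2].round(4).tolist(),rect(P),np.degrees(np.arctan2(*(P[0]-P[1])[[1,0]])),np.degrees(np.arctan2(*(P[3]-P[2])[[1,0]])))
for n in("side","top"):
    C=cloud(n,np.load(f"pics/{n}0.npy"));x,y,z=np.moveaxis(C,-1,0)
    m=(abs(z-.15)<.008)&(abs(x-.5)<.08)&(abs(y-.19)<.08);print(n,"cloud blk",m.sum(),rect(C[m]),C[m].mean(0).round(4),z[m].std())
    vz=(z>.195)&(z<.26)&(x>.5)&(x<.72)&(y<.15)&(y>-.12);print("visor",rect(C[vz]),np.percentile(z[vz],[2,50,98]).round(3))
    hs=cv2.cvtColor(cv2.imread(f"pics/{n}0.png"),cv2.COLOR_BGR2HSV)
    pm=(hs[...,0]>15)&(hs[...,0]<32)&(hs[...,1]>110)&(abs(x-.57)<.07)&(abs(y-.2)<.08);print("padlock",C[pm].mean(0).round(3),C[pm].min(0).round(3),C[pm].max(0).round(3))
    # panel profile
    m=(z>.03)&(z<.15)&(x>.54)&(x<.68)&(y>-.05)&(y<.08);
    print("loupe",C[(z>.02)&(z<.05)&(abs(x-.52)<.06)&(y<-.1)&(y>-.17)].mean(0))
E
```

```text
side bed [[0.5506, 0.135], [0.4219, 0.115], [0.4556, -0.0974], [0.5849, -0.077]] (array([503.4,  19. ]), array([130.9, 215.2]), 9.02) 8.838203780224791 8.977462262446657
top bed [[0.5517, 0.1379], [0.4244, 0.1176], [0.453, -0.0964], [0.5786, -0.0768]] (array([502.3,  20.8]), array([128.8, 219.2]), 7.62) 9.08382417185653 8.862773818860253
side blk [[0.5316, 0.2254], [0.447, 0.2144], [0.455, 0.1599], [0.5418, 0.1706]] (array([494.4, 192.5]), array([88.4, 55.7]), 7.38) 7.384639806007454 6.9833633662305425
top blk [[0.5324, 0.2278], [0.4461, 0.2165], [0.4537, 0.1547], [0.5412, 0.1708]] (array([493.7, 191.3]), array([88.9, 62.2]), 7.49) 7.486797931999413 10.437217725197018
side cloud blk 650 (array([493.7, 195.5]), array([93., 62.]), 8.42) [0.4916 0.1941 0.1482] 0.0028884879463728476
visor (array([636.3,  20.5]), array([ 59.6, 162.2]), 8.0) [0.204 0.207 0.21 ]
padlock [0.583 0.205 0.021] [0.541 0.173 0.006] [0.6   0.231 0.122]
loupe [ 0.52826806 -0.13570856  0.02905482]
top cloud blk 345 (array([494.4, 194.9]), array([90.3, 60.1]), 8.01) [0.4943 0.195  0.1491] 0.0027273942496179007
visor (array([636.1,  19.8]), array([ 56.7, 160.9]), 8.0) [0.203 0.207 0.211]
padlock [0.582 0.216 0.02 ] [0.563 0.192 0.013] [0.601 0.239 0.025]
loupe [ 0.52897153 -0.13730987  0.02935999]
```

```bash
python3 - <<'E'
from h import *
from scipy.spatial.transform import Rotation as R
o=bot.get_obs();r=R.from_quat(o["tool_rot"]).as_matrix();print(r.round(3));print(np.degrees(np.arctan2(r[1,2],r[0,2])))
a=np.radians(8.4);ex=np.array([np.cos(a),np.sin(a),0]);ey=np.array([-np.sin(a),np.cos(a),0]);c0=np.array([.503,.020,0])
for n in("side","top"):
    C=cloud(n,np.load(f"pics/{n}0.npy"));L=np.stack([(C-c0)@ex,(C-c0)@ey,C[...,2]],-1)
    m=(L[...,2]>.015)&(L[...,2]<.25)&(L[...,0]>.06)&(L[...,0]<.17)
    for y in(-.05,.01,-.08):
        P=L[m&(abs(L[...,1]-y)<.012)];P=P[P[:,0].argsort()]
        b=np.arange(.066,.17,.006);print(n,y,[(round(x,3),[np.median(q[:,2]).round(3)] if len(q:=P[abs(P[:,0]-x)<.003])>2 else None) for x in b])
# key outlines side
k=np.array([(387,185),(443,218),(415,263),(360,230), (465,229),(521,262),(489,310),(434,272)])/3+[230,140]
C=cloud("side",np.load("pics/side0.npy"))
for u in k:
    P=C[int(round(u[1])),int(round(u[0]))]-c0;print((P@ex).round(4),(P@ey).round(4),P[2].round(4))
E
```

```text
[[-0.001 -0.948  0.318]
 [-0.002  0.318  0.948]
 [-1.     0.    -0.002]]
71.44869610432397
side -0.05 [(np.float64(0.066), None), (np.float64(0.072), None), (np.float64(0.078), [np.float64(0.056)]), (np.float64(0.084), [np.float64(0.041)]), (np.float64(0.09), [np.float64(0.07)]), (np.float64(0.096), [np.float64(0.084)]), (np.float64(0.102), [np.float64(0.09)]), (np.float64(0.108), [np.float64(0.203)]), (np.float64(0.114), [np.float64(0.206)]), (np.float64(0.12), [np.float64(0.206)]), (np.float64(0.126), [np.float64(0.095)]), (np.float64(0.132), [np.float64(0.099)]), (np.float64(0.138), [np.float64(0.103)]), (np.float64(0.144), [np.float64(0.132)]), (np.float64(0.15), [np.float64(0.124)]), (np.float64(0.156), [np.float64(0.207)]), (np.float64(0.162), [np.float64(0.206)]), (np.float64(0.168), None)]
side 0.01 [(np.float64(0.066), None), (np.float64(0.072), [np.float64(0.056)]), (np.float64(0.078), [np.float64(0.04)]), (np.float64(0.084), [np.float64(0.061)]), (np.float64(0.09), [np.float64(0.067)]), (np.float64(0.096), [np.float64(0.075)]), (np.float64(0.102), [np.float64(0.082)]), (np
[... 2753 characters left out ...]
.float64(0.067)]), (np.float64(0.096), [np.float64(0.072)]), (np.float64(0.102), [np.float64(0.078)]), (np.float64(0.108), [np.float64(0.206)]), (np.float64(0.114), [np.float64(0.203)]), (np.float64(0.12), [np.float64(0.206)]), (np.float64(0.126), [np.float64(0.208)]), (np.float64(0.132), [np.float64(0.207)]), (np.float64(0.138), [np.float64(0.207)]), (np.float64(0.144), [np.float64(0.207)]), (np.float64(0.15), [np.float64(0.207)]), (np.float64(0.156), [np.float64(0.206)]), (np.float64(0.162), None), (np.float64(0.168), None)]
0.1232 0.033 0.0853
0.1237 -0.0129 0.0869
0.091 -0.0128 0.0713
0.0908 0.0312 0.07
0.1214 -0.03 0.0948
0.1249 -0.0723 0.0914
0.0911 -0.0713 0.0743
0.0949 -0.0272 0.0696
```

>>> step_arm --series '[{"x": 3.35,"y": -2.8,"z": 0,"twist": 3,"jaw": 8.54},{"x": 6.7,"y": -5.6,"z": 0,"twist": 6,"jaw": 8.54},{"x": 10,"y": -8.4,"z": 0,"twist": 9,"jaw": 8.54},{"x": 13.4,"y": -11.2,"z": 0,"twist": 12,"jaw": 8.54},{"x": 16.7,"y": -14,"z": 0,"twist": 15,"jaw": 8.54},{"x": 20.1,"y": -16.7,"z": 0,"twist": 18,"jaw": 8.54},{"x": 23.4,"y": -19.5,"z": 0,"twist": 21,"jaw": 8.54},{"x": 26.8,"y": -22.3,"z": 0,"twist": 24,"jaw": 8.54},{"x": 30.1,"y": -25.1,"z": 0,"twist": 26.6,"jaw": 8.54},{"x": 33.5,"y": -27.9,"z": 0,"twist": 26.6,"jaw": 8.54}]'

```text
clock: 0.93
eef_pos: [0.4799, 0.2051, 0.2302]
tool_rot: [0.535, -0.464, -0.534, -0.463]
ft_force: [0.2, 0.4, -0.4]
grip_width: 0.0855
```

```bash
cat > look.py <<'E'
from h import *;import sys
from scipy.spatial.transform import Rotation as R
def st():
    o=bot.get_obs();r=R.from_quat(o["tool_rot"]).as_matrix()
    print(round(float(o["clock"]),2),o["eef_pos"].round(4) if hasattr(o["eef_pos"],'round') else o["eef_pos"],"jaw",np.degrees(np.arctan2(r[1,2],r[0,2])).round(2),"x",r[:,0].round(3),"F",np.round(o["ft_force"],1),"w",o["grip_width"],np.round(o["joint_pos"],2))
if __name__=="__main__":
    st();tag=sys.argv[1]
    for n in sys.argv[2:]:
        p,d=bot.camera(n);np.save(f"pics/{n}{tag}.npy",d);cv2.imwrite(f"pics/{n}{tag}f.png",p[:,:,::-1])
        a,b,c,e=(200,80,460,275) if n=="side" else (240,100,440,260);a,b,c,e=(210,120,450,300) if n=="side" else (a,b,c,e)
        cv2.imwrite(f"pics/{n}{tag}.png",cv2.resize(p[b:e,a:c,::-1],None,fx=3,fy=3,interpolation=cv2.INTER_CUBIC))
E
python3 look.py 1 side
```

```text
0.93 [0.4799 0.2051 0.2302] jaw 98.12 x [-0.    -0.002 -1.   ] F [ 0.2  0.4 -0.4] w 0.08549820737024255 [ 0.4   0.29  0.06  1.35 -0.    0.26]
```

View pics/side1.png

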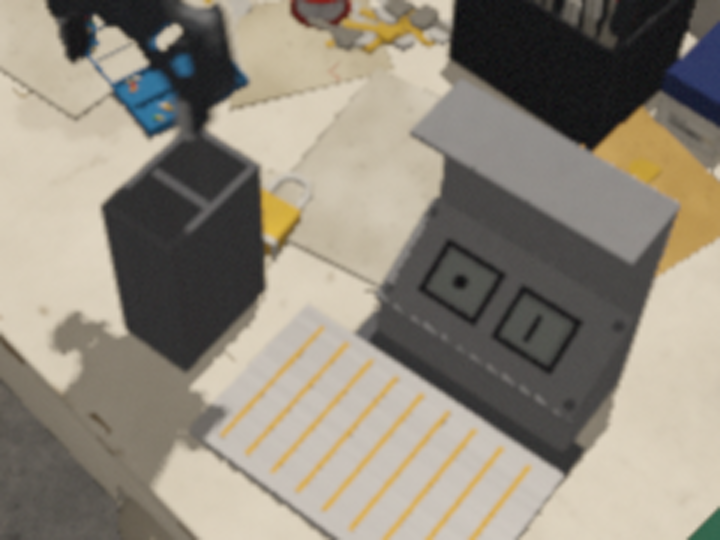

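The side view shows the block's top rim unobstructed at zoomed (180,180), with the open fingers above it at (190,110). The arm still lags a little, so I'll centre it and then go down.

>>> step_arm --series '[{"x": 1.4,"y": -1.05,"z": 0,"twist": 0,"jaw": 8.54},{"x": 1.4,"y": -1.05,"z": 0,"twist": 0,"jaw": 8.54},{"x": 1.4,"y": -1.05,"z": -3,"twist": 0,"jaw": 8.54},{"x": 1.4,"y": -1.05,"z": -5,"twist": 0,"jaw": 8.54},{"x": 1.4,"y": -1.05,"z": -6.5,"twist": 0,"jaw": 8.54},{"x": 1.4,"y": -1.05,"z": -6.5,"twist": 0,"jaw": 8.54}]'

```text
clock: 1.48
eef_pos: [0.4964, 0.1892, 0.1608]
tool_rot: [0.533, -0.469, -0.531, -0.462]
ft_force: [-0.4, -0.2, -0.3]
grip_width: 0.0856
```

```bash
python3 look.py 2 side top
```

```text
1.48 [0.4964 0.1892 0.1608] jaw 97.65 x [-0.003 -0.009 -1.   ] F [-0.4 -0.2 -0.3] w 0.08562168779259696 [ 0.37  0.35 -0.04  1.19 -0.01  0.23]
```

View pics/side2.png

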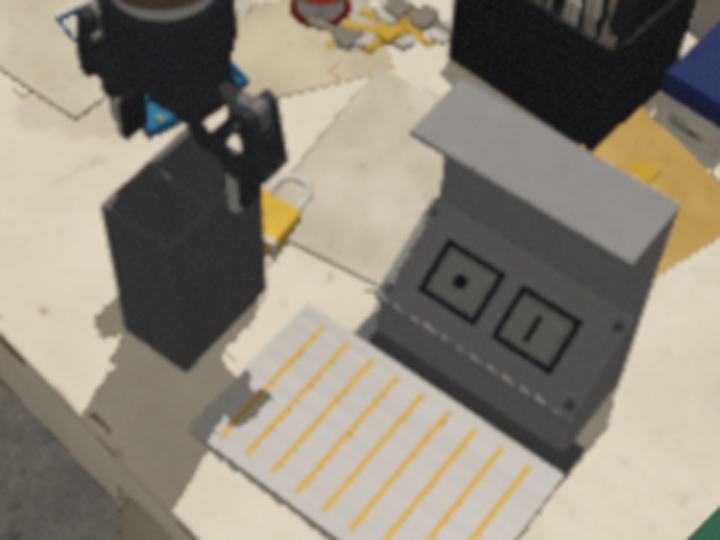

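View pics/top2.png

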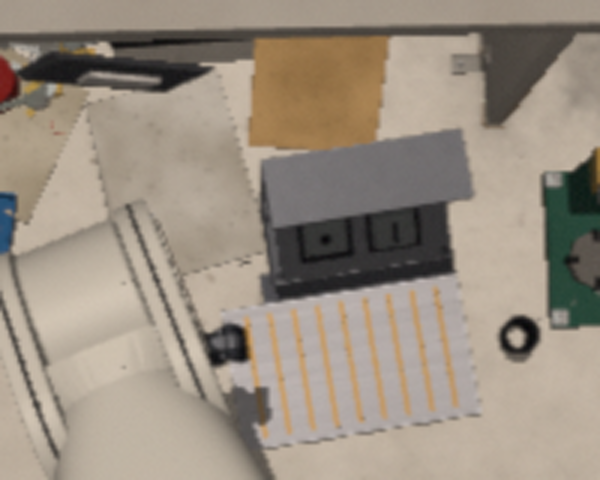

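The fingers straddle the top of the block, with the right finger clear of the near face at about (255,150). The top view is covered by the arm. I'll check where it settled.

```bash
python3 -c "
import look;look.st()"
```

```text
1.58 [0.4987 0.19   0.1644] jaw 97.66 x [ 0.003 -0.007 -1.   ] F [ 1.2  0.5 -0.2] w 0.08512304102414703 [ 0.37  0.34 -0.03  1.2  -0.01  0.23]
```

>>> step_arm --series '[{"x": -0.45,"y": 0.45,"z": 0,"twist": 0.4,"jaw": 8.54},{"x": -0.45,"y": 0.45,"z": 0,"twist": 0.4,"jaw": 8.54},{"x": -0.45,"y": 0.45,"z": 0,"twist": 0.4,"jaw": 8.54},{"x": -0.45,"y": 0.45,"z": 0,"twist": 0.4,"jaw": 8.54}]'

```text
clock: 1.92
eef_pos: [0.4946, 0.195, 0.1654]
tool_rot: [0.537, -0.464, -0.532, -0.463]
ft_force: [0.0, 0.5, 0.7]
grip_width: 0.0851
```

```bash
python3 -c "
import look;look.st()"
```

```text
1.92 [0.4946 0.195  0.1654] jaw 98.1 x [ 0.004 -0.006 -1.   ] F [0.  0.5 0.7] w 0.08513049960235901 [ 0.38  0.34 -0.04  1.19 -0.01  0.24]
```

Centred now. Next: down to z≈0.10, then close.

>>> step_arm --series '[{"x": 0,"y": 0,"z": -2,"twist": 0,"jaw": 8.54},{"x": 0,"y": 0,"z": -4,"twist": 0,"jaw": 8.54},{"x": 0,"y": 0,"z": -5.5,"twist": 0,"jaw": 8.54},{"x": 0,"y": 0,"z": -6.5,"twist": 0,"jaw": 8.54},{"x": 0,"y": 0,"z": -6.5,"twist": 0,"jaw": 8.54},{"x": 0,"y": 0,"z": -6.5,"twist": 0,"jaw": 7.2},{"x": 0,"y": 0,"z": -6.5,"twist": 0,"jaw": 6.4},{"x": 0,"y": 0,"z": -6.5,"twist": 0,"jaw": 6},{"x": 0,"y": 0,"z": -6.5,"twist": 0,"jaw": 5.6},{"x": 0,"y": 0,"z": -6.5,"twist": 0,"jaw": 5.6}]'

```text
clock: 2.75
eef_pos: [0.4957, 0.1959, 0.102]
tool_rot: [0.537, -0.463, -0.531, -0.464]
ft_force: [0.0, 1.4, 4.7]
grip_width: 0.0595
```

```bash
python3 look.py 3 side
```

```text
2.75 [0.4957 0.1959 0.102 ] jaw 98.11 x [ 0.007 -0.004 -1.   ] F [0.  1.4 4.7] w 0.05949637055247292 [ 0.38  0.39 -0.13  1.04 -0.01  0.24]
```

View pics/side3.png

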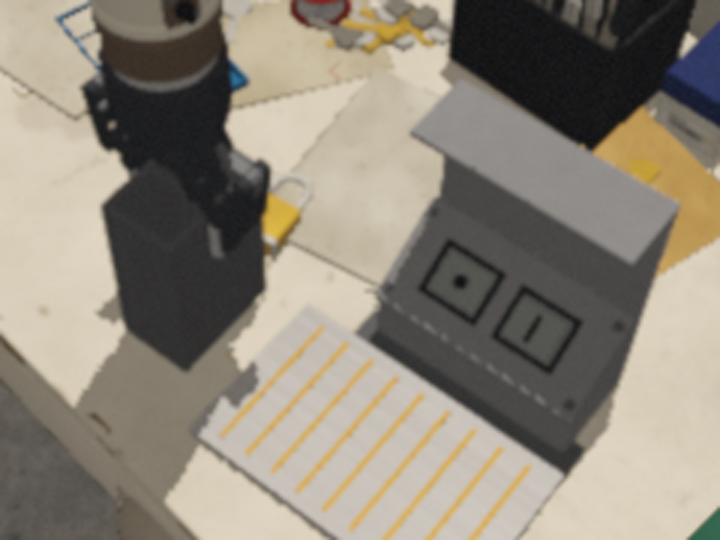

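The fingers hold the block at 59.5 mm, which matches its 60 mm thickness. I'll slide it toward the edge, and also about 15 mm toward the robot to get near the mid-line.

>>> step_arm --series '[{"x": -0.1,"y": -0.35,"z": 0,"twist": 0,"jaw": 5.6},{"x": -0.2,"y": -0.7,"z": 0,"twist": 0,"jaw": 5.6},{"x": -0.3,"y": -1.05,"z": 0,"twist": 0,"jaw": 5.6},{"x": -0.45,"y": -1.4,"z": 0,"twist": 0,"jaw": 5.6},{"x": -0.6,"y": -1.75,"z": 0,"twist": 0.2,"jaw": 5.6},{"x": -0.75,"y": -2.1,"z": 0,"twist": 0.2,"jaw": 5.6},{"x": -0.9,"y": -2.4,"z": 0,"twist": 0.2,"jaw": 5.6},{"x": -1.0,"y": -2.7,"z": 0,"twist": 0.2,"jaw": 5.6},{"x": -1.05,"y": -2.9,"z": 0,"twist": 0.2,"jaw": 5.6},{"x": -1.05,"y": -2.9,"z": 0,"twist": 0.2,"jaw": 5.6}]'

```text
clock: 3.63
eef_pos: [0.4851, 0.166, 0.102]
tool_rot: [0.538, -0.462, -0.532, -0.463]
ft_force: [2.5, 1.0, -1.9]
grip_width: 0.0592
```

```bash
python3 look.py 4 side
```

```text
3.63 [0.4851 0.166  0.102 ] jaw 98.28 x [ 0.008 -0.005 -1.   ] F [ 2.5  1.  -1.9] w 0.059194348334252946 [ 0.33  0.36 -0.19  1.02 -0.01  0.19]
```

View pics/side4.png

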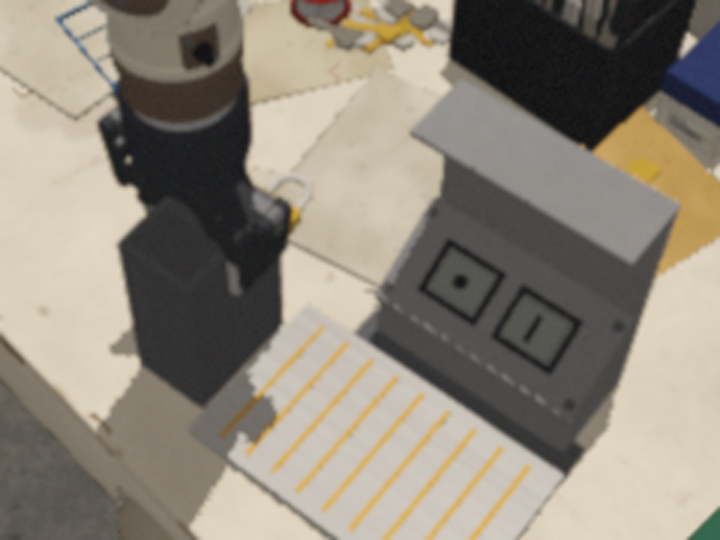

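The block's foot is now about 7 mm short of the bed's left edge, which runs from about (195,430) to (310,310). I'll close the gap gently.

>>> step_arm --series '[{"x": 0.04,"y": -0.25,"z": 0,"twist": 0,"jaw": 5.6},{"x": 0.08,"y": -0.5,"z": 0,"twist": 0,"jaw": 5.6},{"x": 0.1,"y": -0.7,"z": 0,"twist": 0,"jaw": 5.6},{"x": 0.1,"y": -0.7,"z": 0,"twist": 0,"jaw": 5.6}]'

```text
clock: 4.02
eef_pos: [0.4858, 0.1607, 0.1021]
tool_rot: [0.537, -0.461, -0.533, -0.464]
ft_force: [-0.3, 7.2, 0.9]
grip_width: 0.0592
```

>>> step_arm --series '[{"x": 0.01,"y": -0.1,"z": 0,"twist": 0,"jaw": 5.6},{"x": 0.02,"y": -0.2,"z": 0,"twist": 0,"jaw": 5.6},{"x": 0.02,"y": -0.2,"z": 0,"twist": 0,"jaw": 5.6}]'

```text
clock: 4.27
eef_pos: [0.4859, 0.1602, 0.1022]
tool_rot: [0.536, -0.46, -0.534, -0.465]
ft_force: [0.8, 7.1, 0.3]
grip_width: 0.0594
```

```bash
python3 look.py 5 side
```

```text
4.27 [0.4859 0.1602 0.1022] jaw 98.31 x [ 0.006  0.004 -1.   ] F [0.8 7.1 0.3] w 0.05944422090023258 [ 0.32  0.35 -0.19  1.02  0.    0.17]
```

View pics/side5.png

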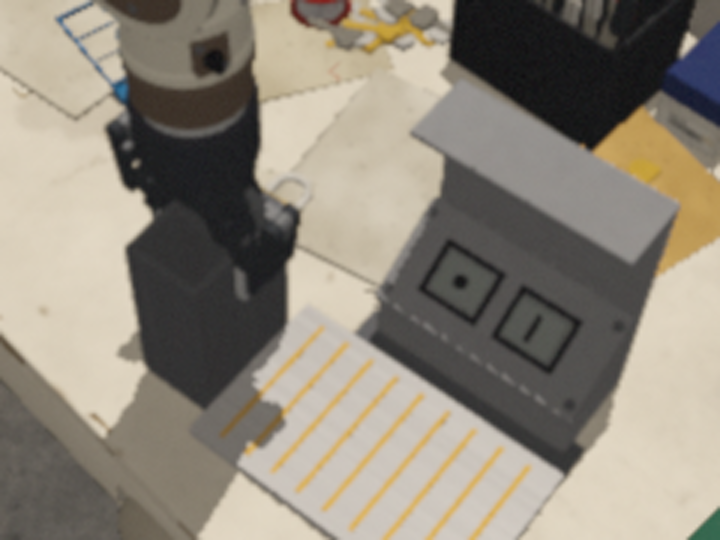

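```bash
python3 - <<'E'
from h import *
a=np.radians(8.4);ex=np.array([np.cos(a),np.sin(a),0]);ey=np.array([-np.sin(a),np.cos(a),0]);c0=np.array([.503,.020,0])
ch=lambda P:np.c_[(P-c0)@ex,(P-c0)@ey,P[:,2]].round(4)
K,D,R,t=info("side");print("cam",ch((-R.T@t)[None]))
u=np.array([(207,405),(288,325)])/3+[210,120]
print(ch(plane("side",u,0)),ch(plane("side",u,0.01)))
print(ch(plane("side",np.array([(193,432),(310,308)])/3+[210,120],.01)))
print(ch(np.array([[.4859,.1602,.1]])))
E
```

```text
cam [[-0.3779 -0.2465  0.8928]]
[[-0.0379  0.1159  0.    ]
 [ 0.0479  0.1126 -0.    ]] [[-0.0417  0.1118  0.01  ]
 [ 0.0431  0.1086  0.01  ]]
[[-0.0634  0.1057  0.01  ]
 [ 0.0641  0.1052  0.01  ]]
[[0.0036 0.1412 0.1   ]]
```

>>> step_arm --series '[{"x": 0.04,"y": -0.25,"z": 0,"twist": 0,"jaw": 5.6},{"x": 0.06,"y": -0.4,"z": 0,"twist": 0,"jaw": 5.6},{"x": 0.06,"y": -0.4,"z": 0,"twist": 0,"jaw": 5.6},{"x": 0.06,"y": -0.4,"z": 0,"twist": 0,"jaw": 5.6}]'

```text
clock: 4.65
eef_pos: [0.486, 0.1594, 0.1024]
tool_rot: [-0.534, 0.458, 0.536, 0.466]
ft_force: [-1.8, 9.8, 0.7]
grip_width: 0.0597
```

The block is firmly against the edge, since force rises without motion. I'll relax, open and rise.

>>> step_arm --series '[{"x": 0,"y": 0.06,"z": 0,"twist": 0,"jaw": 5.6},{"x": 0,"y": 0.06,"z": 0,"twist": 0,"jaw": 7},{"x": 0,"y": 0.06,"z": 0,"twist": 0,"jaw": 8.54},{"x": 0,"y": 0.06,"z": 0,"twist": 0,"jaw": 8.54},{"x": 0,"y": 0.06,"z": 0,"twist": 0,"jaw": 8.54},{"x": 0,"y": 0.06,"z": 0,"twist": 0,"jaw": 8.54},{"x": 0,"y": 0.06,"z": 2,"twist": 0,"jaw": 8.54},{"x": 0,"y": 0.06,"z": 5,"twist": 0,"jaw": 8.54},{"x": 0,"y": 0.06,"z": 8,"twist": 0,"jaw": 8.54},{"x": 0,"y": 0.06,"z": 10,"twist": 0,"jaw": 8.54}]'

```text
clock: 5.48
eef_pos: [0.4868, 0.16, 0.2051]
tool_rot: [-0.534, 0.458, 0.536, 0.467]
ft_force: [0.0, -0.5, 0.5]
grip_width: 0.0853
```

>>> step_arm --series '[{"x": -1,"y": 4,"z": 0,"twist": 0,"jaw": 4},{"x": -1.2,"y": 8,"z": 0,"twist": 0,"jaw": 0},{"x": -1.6,"y": 11,"z": 0,"twist": 0,"jaw": 0},{"x": -1.6,"y": 11,"z": 0,"twist": 0,"jaw": 0},{"x": -1.6,"y": 11,"z": 0,"twist": 0,"jaw": 0}]'

```text
clock: 5.9
eef_pos: [0.4703, 0.271, 0.2048]
tool_rot: [-0.535, 0.457, 0.536, 0.466]
ft_force: [-0.4, -0.8, -0.6]
grip_width: 0.0254
```

```bash
python3 look.py 6 side top
```

```text
5.9 [0.4703 0.271  0.2048] jaw 98.51 x [ 0.007  0.011 -1.   ] F [-0.4 -0.8 -0.6] w 0.025382674122153736 [0.52 0.33 0.06 1.29 0.01 0.37]
```

View pics/side6.png

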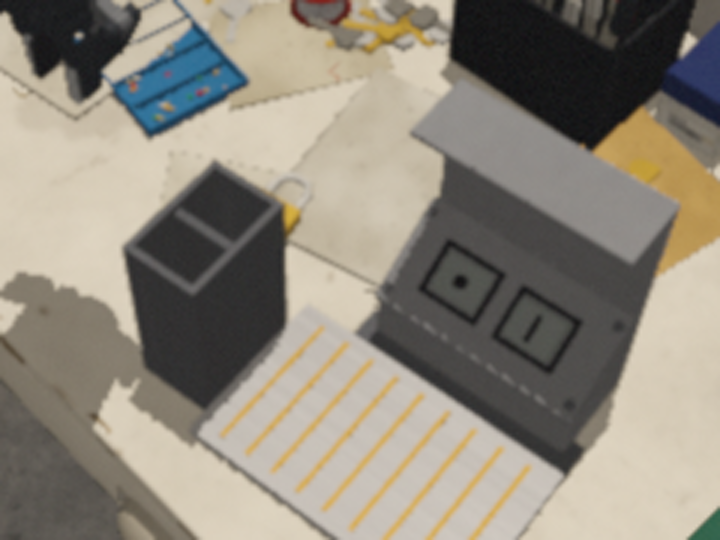

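View pics/top6.png

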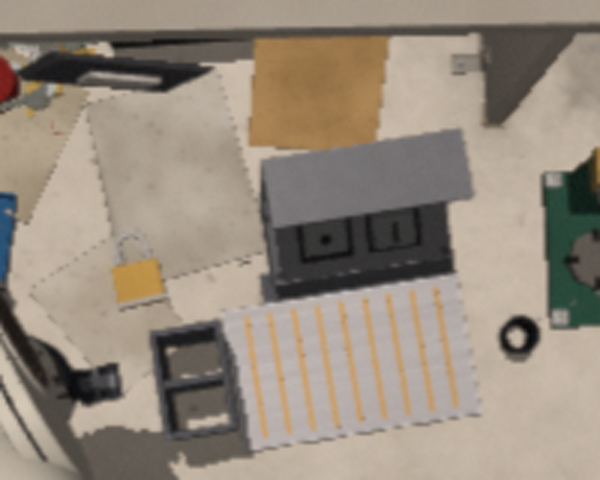

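The block stands upright with its face along the bed's edge, from about (205,405) to (285,330) in the side view. The padlock and loupe have not moved. I'll check the numbers.

```bash
cat > blk.py <<'E'
from h import *
import sys
a=np.radians(8.4);ex=np.array([np.cos(a),np.sin(a),0]);ey=np.array([-np.sin(a),np.cos(a),0]);c0=np.array([.503,.020,0])
ch=lambda C:np.stack([(C-c0)@ex,(C-c0)@ey,C[...,2]],-1)
def rep(tag,z0,y0,r=.09):
  for n in("side","top"):
    try:L=ch(cloud(n,np.load(f"pics/{n}{tag}.npy")))
    except Exception:continue
    m=(abs(L[...,2]-z0)<.008)&(abs(L[...,0])<.07)&(abs(L[...,1]-y0)<r)
    P=L[m];print(n,m.sum(),cv2.minAreaRect((P[:,:2]*1000).astype(np.float32)),P[:,2].mean().round(4),P[:,2].std().round(4))
E
python3 -c "
from blk import *
rep(6,.15,.14,.06);import look;look.st()"
```

```text
side 654 ((0.9209976196289062, 142.86904907226562), (63.034912109375, 92.65555572509766), 89.86137390136719) 0.148 0.0027
top 339 ((1.9054908752441406, 141.9072265625), (89.69667053222656, 59.80233383178711), 0.07876548171043396) 0.1489 0.0027
6.0 [0.4705 0.2692 0.2048] jaw 98.34 x [ 0.006  0.01  -1.   ] F [-0.5  0.4  0.4] w 0.009768437718409082 [0.52 0.33 0.05 1.29 0.01 0.37]
```

The block is square to within about 0.2° and its near face is about 1 mm from the edge, so step 1 looks met. Next I'll lower the closed fingers to the left of the block's top.

>>> step_arm --series '[{"x": 0.2,"y": 0,"z": -2,"twist": 0,"jaw": 0},{"x": 0.4,"y": 0,"z": -5,"twist": 0,"jaw": 0},{"x": 0.4,"y": -1,"z": -7,"twist": 0,"jaw": 0},{"x": 0.5,"y": -3,"z": -7.2,"twist": 0,"jaw": 0},{"x": 0.6,"y": -5,"z": -7.2,"twist": 0,"jaw": 0},{"x": 0.6,"y": -5,"z": -7.2,"twist": 0,"jaw": 0},{"x": 0.6,"y": -5,"z": -7.2,"twist": 0,"jaw": 0}]'

```text
clock: 6.58
eef_pos: [0.4767, 0.2171, 0.1328]
tool_rot: [-0.533, 0.459, 0.535, 0.468]
ft_force: [-0.6, -0.2, -0.8]
grip_width: -0.0
```

```bash
python3 look.py 7 side
```

```text
6.58 [0.4767 0.2171 0.1328] jaw 98.11 x [ 0.006  0.01  -1.   ] F [-0.6 -0.2 -0.8] w -4.017405780065124e-05 [ 0.42  0.34 -0.12  1.1   0.01  0.28]
```

View pics/side7.png

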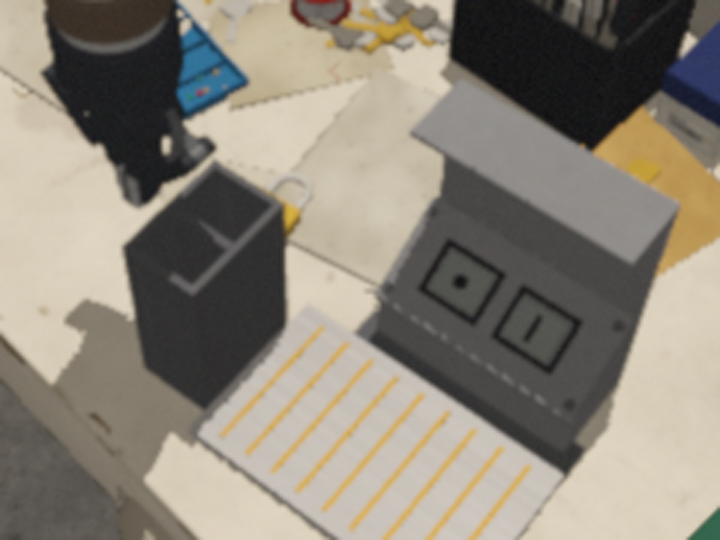

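The closed fingers stand just left of the block's top, at about (140,200), with a small gap. Now I'll push.

>>> step_arm --series '[{"x": 0.06,"y": -0.4,"z": 0,"twist": 0,"jaw": 0},{"x": 0.12,"y": -0.8,"z": 0,"twist": 0,"jaw": 0},{"x": 0.18,"y": -1.2,"z": 0,"twist": 0,"jaw": 0},{"x": 0.24,"y": -1.6,"z": 0,"twist": 0,"jaw": 0},{"x": 0.3,"y": -2.0,"z": 0,"twist": 0,"jaw": 0},{"x": 0.36,"y": -2.4,"z": 0,"twist": 0,"jaw": 0}]'

```text
clock: 7.13
eef_pos: [0.4809, 0.1944, 0.1335]
tool_rot: [-0.534, 0.458, 0.535, 0.468]
ft_force: [-1.1, 2.1, 1.9]
grip_width: -0.0001
```

```bash
python3 look.py 8 side
```

```text
7.13 [0.4809 0.1944 0.1335] jaw 98.22 x [ 0.008  0.012 -1.   ] F [-1.1  2.1  1.9] w -0.00014547664566017974 [ 0.38  0.33 -0.13  1.09  0.01  0.24]
```

View pics/side8.png

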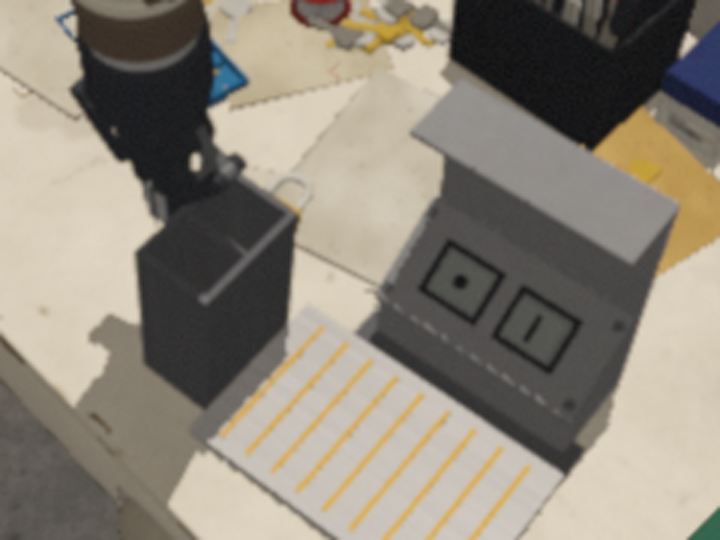

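The block is tilting over the edge with its foot still at about (205,405). I'll keep pushing.

>>> step_arm --series '[{"x": 0.07,"y": -0.5,"z": 0,"twist": 0,"jaw": 0},{"x": 0.15,"y": -1.0,"z": 0,"twist": 0,"jaw": 0},{"x": 0.22,"y": -1.5,"z": 0,"twist": 0,"jaw": 0},{"x": 0.3,"y": -2.0,"z": 0,"twist": 0,"jaw": 0},{"x": 0.37,"y": -2.5,"z": 0,"twist": 0,"jaw": 0},{"x": 0.45,"y": -3.0,"z": 0,"twist": 0,"jaw": 0},{"x": 0.52,"y": -3.5,"z": 0,"twist": 0,"jaw": 0},{"x": 0.6,"y": -4.0,"z": 0,"twist": 0,"jaw": 0}]'

```text
clock: 7.85
eef_pos: [0.4868, 0.1527, 0.1332]
tool_rot: [-0.534, 0.459, 0.535, 0.468]
ft_force: [-0.0, -0.6, 1.2]
grip_width: -0.0
```

```bash
python3 look.py 9 side
```

```text
7.85 [0.4868 0.1527 0.1332] jaw 98.15 x [ 0.007  0.01  -1.   ] F [-0.  -0.6  1.2] w -1.630163237172493e-05 [ 0.3   0.32 -0.16  1.09  0.01  0.16]
```

View pics/side9.png

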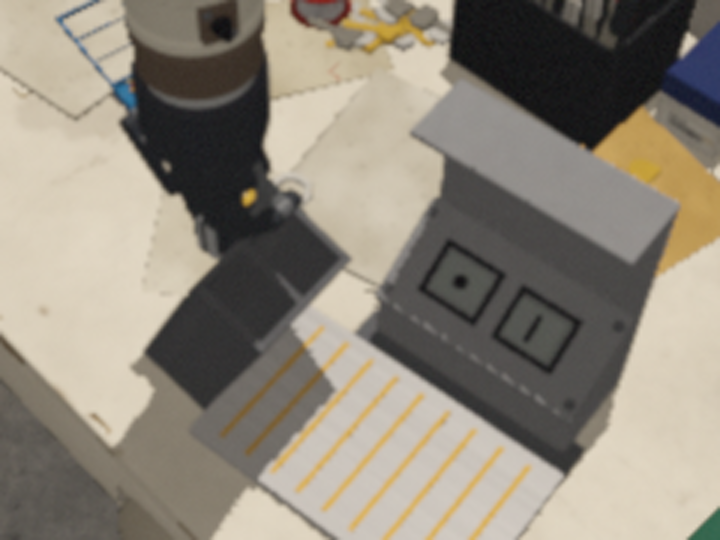

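The block leans well over the bed, its foot still at (205,405). A little more will take it over.

>>> step_arm --series '[{"x": 0.07,"y": -0.5,"z": 0,"twist": 0,"jaw": 0},{"x": 0.15,"y": -1.0,"z": 0,"twist": 0,"jaw": 0},{"x": 0.15,"y": -1.0,"z": 0,"twist": 0,"jaw": 0},{"x": 0.15,"y": -1.0,"z": 0,"twist": 0,"jaw": 0},{"x": 0.15,"y": -1.0,"z": 0,"twist": 0,"jaw": 0},{"x": 0.15,"y": -1.0,"z": 0,"twist": 0,"jaw": 0}]'

```text
clock: 8.4
eef_pos: [0.4884, 0.142, 0.1331]
tool_rot: [-0.534, 0.459, 0.534, 0.468]
ft_force: [-0.1, -0.6, -0.7]
grip_width: 0.0002
```

```bash
python3 look.py 10 side top
```

```text
8.4 [0.4884 0.142  0.1331] jaw 98.12 x [ 0.007  0.01  -1.   ] F [-0.1 -0.6 -0.7] w 0.00018659201188437713 [ 0.28  0.32 -0.16  1.09  0.01  0.14]
```

View pics/side10.png

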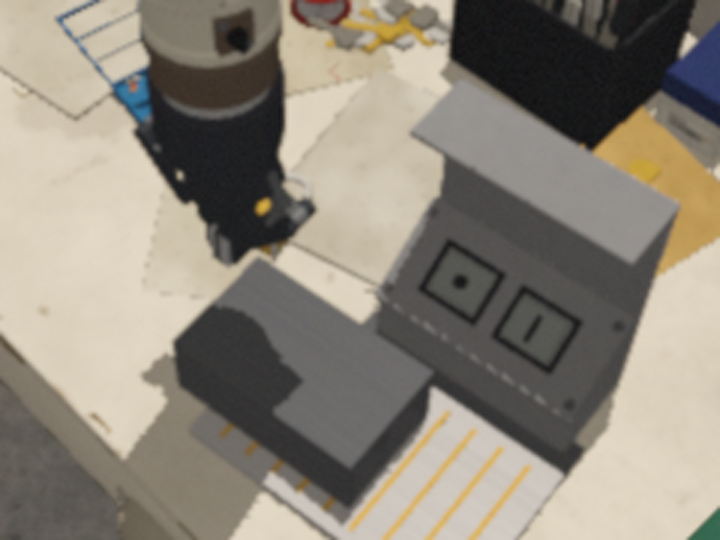

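View pics/top10.png

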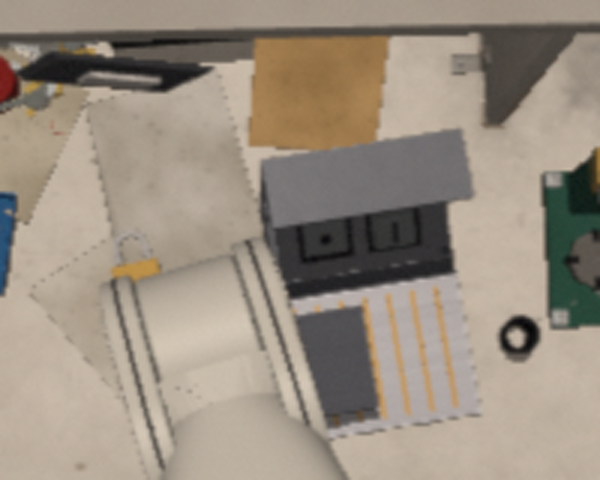

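The block now lies flat along the bed, its top face running from (180,345) to (430,375), and the fingers hang free above it. Before planning the key press I'll use an earlier depth image to measure how far the open finger's linkage sticks out.

```bash
python3 - <<'E'
from blk import *
rep(10,.07,.04,.12)
C=cloud("side",np.load("pics/side2.npy"));tcp=np.array([.4987,.190,.1644])
j=-ey;L=np.stack([(C-tcp)@j,(C-tcp)@ex,(C-tcp)[...,2]],-1)
m=(abs(L[...,1])<.05)&(L[...,0]>-.02)&(L[...,0]<.12)&(L[...,2]<.2)&(L[...,2]>-.02)
p=cv2.imread("pics/side2f.png").max(2)
m&=p<110
P=L[m]
for z in np.arange(-.01,.2,.01):
    q=P[abs(P[:,2]-z)<.005]
    if len(q)>2:print(round(z,3),len(q),"jaw max",np.percentile(q[:,0],[50,97]).round(3),"x",q[:,1].min().round(3),q[:,1].max().round(3))
E
```

```text
side 3115 ((0.7884178161621094, 64.40098571777344), (152.02029418945312, 92.67655944824219), 89.27395629882812) 0.0692 0.0016
top 719 ((1.4721031188964844, 17.120529174804688), (58.29468536376953, 90.11161804199219), 89.96440124511719) 0.0701 0.0022
-0.01 101 jaw max [0.018 0.023] x -0.05 0.038
0.01 7 jaw max [0.049 0.05 ] x -0.014 -0.009
0.02 23 jaw max [0.051 0.056] x -0.015 0.003
0.03 34 jaw max [0.051 0.057] x -0.015 -0.0
0.04 31 jaw max [0.049 0.057] x -0.015 -0.006
0.05 15 jaw max [0.054 0.057] x -0.015 -0.01
0.06 80 jaw max [0.056 0.074] x -0.017 0.006
0.07 136 jaw max [0.049 0.073] x -0.02 0.009
0.08 139 jaw max [0.038 0.072] x -0.021 0.008
0.09 130 jaw max [0.033 0.071] x -0.023 0.01
0.1 175 jaw max [0.031 0.069] x -0.024 0.007
0.11 202 jaw max [0.049 0.068] x -0.021 0.008
0.12 56 jaw max [0.036 0.064] x -0.015 0.007
0.13 150 jaw max [0.028 0.037] x -0.041 0.018
0.14 182 jaw max [0.027 0.037] x -0.04 0.02
0.15 190 jaw max [0.025 0.037] x -0.04 0.015
0.16 193 jaw max [0.025 0.037] x -0.04 0.017
0.17 361 jaw max [0.023 0.036] x -0.041 0.028
0.18 107 jaw max [0.023 0.033] x -0.038 0.017
0.19 201 jaw max [0.024 0.034] x -0.038 0.019
```

The block's centre is at chuck (1, 64, 39.5) mm, lying flat and within 0.7° of the bed, with its foot about 29 mm past the edge, so it is inside the limits. The open finger's back sticks out to 57 mm and the linkage to about 73 mm. With the jaws turned along chuck x, the front finger can reach the lower half of the key with the linkage below the visor. I'll lift, turn and open.

>>> step_arm --series '[{"x": 0,"y": 0,"z": 4,"twist": -5,"jaw": 0},{"x": 0.4,"y": -1,"z": 8,"twist": -12,"jaw": 2},{"x": 0.8,"y": -3,"z": 11.5,"twist": -19,"jaw": 5},{"x": 1.2,"y": -5,"z": 11.5,"twist": -26,"jaw": 8.54},{"x": 1.6,"y": -7,"z": 11.5,"twist": -33,"jaw": 8.54},{"x": 2,"y": -9,"z": 11.5,"twist": -40,"jaw": 8.54},{"x": 2.3,"y": -11,"z": 11.5,"twist": -47,"jaw": 8.54},{"x": 2.6,"y": -13,"z": 11.5,"twist": -54,"jaw": 8.54},{"x": 2.9,"y": -15,"z": 11.5,"twist": -61,"jaw": 8.54},{"x": 3.2,"y": -17,"z": 11.5,"twist": -68,"jaw": 8.54}]'

```text
clock: 9.33
eef_pos: [0.5204, -0.0287, 0.2482]
tool_rot: [-0.184, 0.68, 0.18, 0.687]
ft_force: [-0.3, 0.2, 0.4]
grip_width: 0.0852
```

>>> step_arm --series '[{"x": 0,"y": 0,"z": 0,"twist": -7,"jaw": 8.54},{"x": 0,"y": 0,"z": 0,"twist": -14,"jaw": 8.54},{"x": 0,"y": 0,"z": 0,"twist": -20,"jaw": 8.54},{"x": 0,"y": 0,"z": 0,"twist": -22,"jaw": 8.54},{"x": 0,"y": 0,"z": 0,"twist": -22,"jaw": 8.54},{"x": 0,"y": 0,"z": 0,"twist": -22,"jaw": 8.54}]'

```text
clock: 9.83
eef_pos: [0.5204, -0.0285, 0.2481]
tool_rot: [-0.051, 0.702, 0.046, 0.709]
ft_force: [0.7, -0.3, -0.2]
grip_width: 0.0852
```

```bash
python3 look.py 11 side top;python3 -c "
import look;look.st()
from blk import *
rep(11,.07,.06,.12)
C=cloud('side',np.load('pics/side11.npy'));tcp=np.array(bot.get_obs()['eef_pos']);L=np.stack([(C-tcp)@ex,(C-tcp)@ey,(C-tcp)[...,2]],-1)
m=(abs(L[...,1])<.05)&(L[...,0]>-.12)&(L[...,0]<.12)&(L[...,2]>-.015);P=L[m]
for z in np.arange(-.01,.16,.01):
    q=P[abs(P[:,2]-z)<.005]
    if len(q)>2:print(round(z,3),len(q),np.percentile(q[:,0],[2,97]).round(3),'y',q[:,1].min().round(3),q[:,1].max().round(3))
"
```

```text
9.83 [ 0.5204 -0.0285  0.2481] jaw 7.89 x [ 0.01  -0.007 -1.   ] F [ 0.7 -0.3 -0.2] w 0.08524237836426275 [-0.05  0.27  0.09  1.38 -0.01  1.38]
9.93 [ 0.5204 -0.0285  0.2482] jaw 7.87 x [ 0.01  -0.007 -1.   ] F [0.8 0.5 0.7] w 0.08543745145228825 [-0.05  0.27  0.09  1.38 -0.01  1.38]
side 3110 ((0.6352767944335938, 64.36666870117188), (152.3777313232422, 91.9063720703125), 89.42945098876953) 0.0691 0.0016
top 1992 ((1.7770271301269531, 63.19898223876953), (150.0753173828125, 90.3505630493164), 89.69868469238281) 0.0699 0.0022
0.01 6 [-0.051  0.044] y -0.008 0.005
0.02 71 [-0.058  0.047] y -0.012 0.007
0.03 74 [-0.058  0.046] y -0.013 0.004
0.04 54 [-0.059  0.048] y -0.013 -0.001
0.05 24 [-0.055  0.048] y -0.013 -0.006
0.06 75 [-0.077  0.064] y -0.014 0.011
0.07 180 [-0.076  0.068] y -0.017 0.013
0.08 156 [-0.075  0.068] y -0.017 0.014
0.09 179 [-0.074 -0.016] y -0.02 0.019
0.1 199 [-0.072 -0.01 ] y -0.02 0.021
0.11 293 [-0.071 -0.015] y -0.02 0.014
0.12 208 [-0.069 -0.033] y -0.012 0.014
0.13 137 [-0.039 -0.001] y -0.037 0.029
0.14 259 [-0.039 -0.001] y -0.037 0.031
0.15 252 [-0.039  0.002] y -0.038 0.027
```

View pics/side11.png

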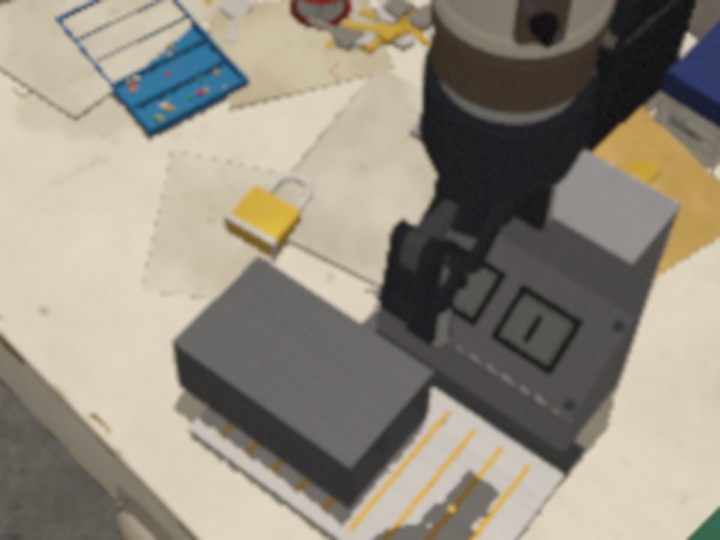

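The fingers stand in front of the keys at about (430,290), turned along chuck x. The padlock and block haven't moved. The linkage reaches 125 mm above the TCP, so it has to stay under the 201 mm visor. I'll come down well in front, to z≈0.074.

>>> step_arm --series '[{"x": 0.5,"y": 0.1,"z": -3,"twist": 0.5,"jaw": 8.54},{"x": 0.95,"y": 0.2,"z": -6,"twist": 0.5,"jaw": 8.54},{"x": 0.95,"y": 0.2,"z": -9,"twist": 0.5,"jaw": 8.54},{"x": 0.95,"y": 0.2,"z": -12,"twist": 0.5,"jaw": 8.54},{"x": 0.95,"y": 0.2,"z": -14.5,"twist": 0.5,"jaw": 8.54},{"x": 0.95,"y": 0.2,"z": -16.5,"twist": 0.5,"jaw": 8.54},{"x": 0.95,"y": 0.2,"z": -17.4,"twist": 0.5,"jaw": 8.54},{"x": 0.95,"y": 0.2,"z": -17.4,"twist": 0.5,"jaw": 8.54},{"x": 0.95,"y": 0.2,"z": -17.4,"twist": 0.5,"jaw": 8.54}]'

```text
clock: 10.68
eef_pos: [0.5301, -0.0265, 0.0745]
tool_rot: [-0.054, 0.702, 0.049, 0.708]
ft_force: [-0.1, 0.4, 0.9]
grip_width: 0.0855
```

```bash
python3 look.py 12 side top
```

```text
10.68 [ 0.5301 -0.0265  0.0745] jaw 8.39 x [ 0.01  -0.007 -1.   ] F [-0.1  0.4  0.9] w 0.08552076445595563 [-0.05  0.41 -0.18  0.97 -0.01  1.38]
```

View pics/side12.png

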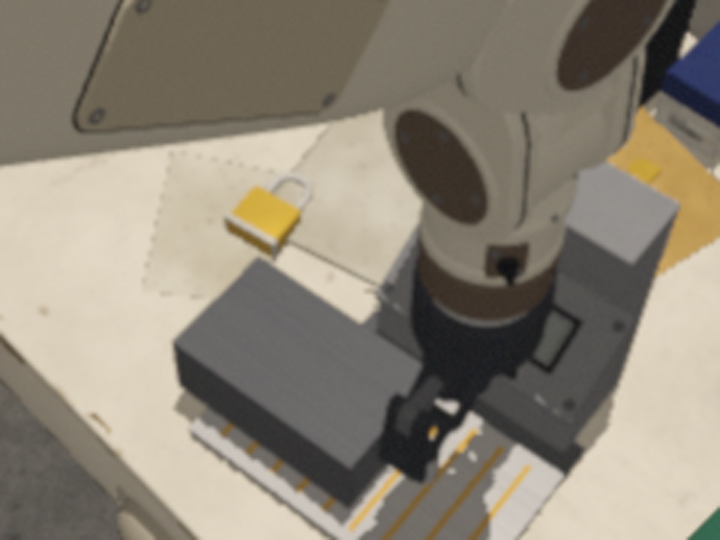

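View pics/top12.png

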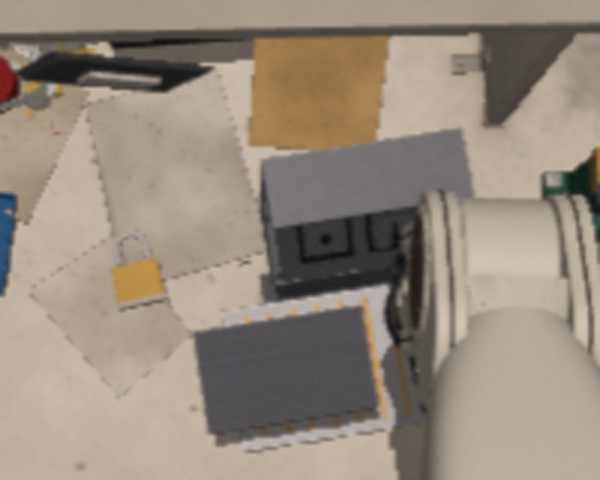

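The front finger stands low in front of the right key, with the hand just right of the block's end and not touching it. The forces are near zero. I'll move forward toward the key.

>>> step_arm --series '[{"x": 0.4,"y": 0.06,"z": 0,"twist": 0,"jaw": 8.54},{"x": 0.8,"y": 0.12,"z": 0,"twist": 0,"jaw": 8.54},{"x": 1.2,"y": 0.18,"z": 0,"twist": 0,"jaw": 8.54},{"x": 1.5,"y": 0.22,"z": 0,"twist": 0,"jaw": 8.54},{"x": 1.5,"y": 0.22,"z": 0,"twist": 0,"jaw": 8.54}]'

```text
clock: 11.2
eef_pos: [0.5475, -0.0242, 0.0762]
tool_rot: [-0.055, 0.7, 0.049, 0.71]
ft_force: [1.4, -0.3, -0.4]
grip_width: 0.085
```

>>> step_arm --series '[{"x": 0.2,"y": 0.03,"z": 0,"twist": 0,"jaw": 8.54},{"x": 0.4,"y": 0.06,"z": -0.1,"twist": 0,"jaw": 8.54},{"x": 0.4,"y": 0.06,"z": -0.1,"twist": 0,"jaw": 8.54}]'

```text
clock: 11.45
eef_pos: [0.5519, -0.0236, 0.075]
tool_rot: [-0.055, 0.7, 0.049, 0.71]
ft_force: [0.2, -0.1, -0.2]
grip_width: 0.0853
```

```bash
python3 look.py 13 side top
```

```text
11.45 [ 0.5519 -0.0236  0.075 ] jaw 8.4 x [ 0.014 -0.007 -1.   ] F [ 0.2 -0.1 -0.2] w 0.08528930539069064 [-0.04  0.45 -0.13  0.98 -0.01  1.39]
```

View pics/top13.png

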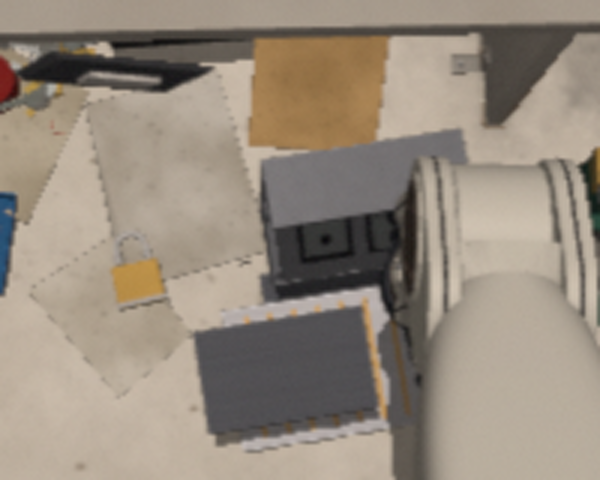

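No contact yet at x_c≈42 mm. I'll move along the key's normal, (+0.57, −0.82).

>>> step_arm --series '[{"x": 0.11,"y": 0.02,"z": -0.16,"twist": 0,"jaw": 8.54},{"x": 0.22,"y": 0.03,"z": -0.33,"twist": 0,"jaw": 8.54},{"x": 0.22,"y": 0.03,"z": -0.33,"twist": 0,"jaw": 8.54}]'

```text
clock: 11.8
eef_pos: [0.5535, -0.0233, 0.0713]
tool_rot: [-0.055, 0.701, 0.049, 0.71]
ft_force: [-0.3, 0.6, -0.3]
grip_width: 0.0855
```

>>> step_arm --series '[{"x": 0.11,"y": 0.02,"z": -0.16,"twist": 0,"jaw": 8.54},{"x": 0.22,"y": 0.03,"z": -0.33,"twist": 0,"jaw": 8.54},{"x": 0.22,"y": 0.03,"z": -0.33,"twist": 0,"jaw": 8.54}]'

```text
clock: 12.05
eef_pos: [0.5559, -0.023, 0.0678]
tool_rot: [-0.055, 0.701, 0.049, 0.71]
ft_force: [-0.1, 0.1, 0.1]
grip_width: 0.085
```

```bash
python3 look.py 14 side top
```

```text
12.05 [ 0.5559 -0.023   0.0678] jaw 8.4 x [ 0.013 -0.007 -1.   ] F [-0.1  0.1  0.1] w 0.08497280822982684 [-0.04  0.46 -0.12  0.97 -0.01  1.39]
```

View pics/side14.png

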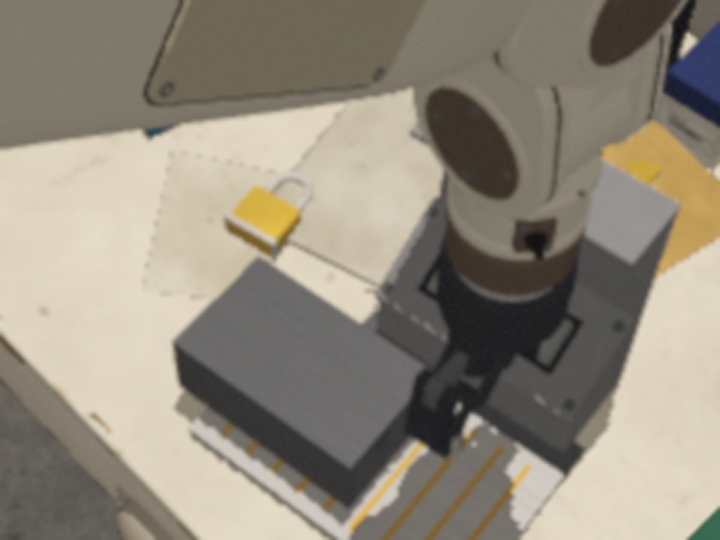

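```bash
python3 - <<'E'
from blk import *
for t in(11,12,13,14):
  for n in("side","top"):
    L=ch(cloud(n,np.load(f"pics/{n}{t}.npy")))
    o=[]
    for y in(.01,-.05,.035):
      for x in(.096,.100):
        q=L[(abs(L[...,0]-x)<.004)&(abs(L[...,1]-y)<.012)&(L[...,2]<.15)&(L[...,2]>.03)]
        o.append((y,x,len(q),np.median(q[:,2]).round(4) if len(q) else None))
    print(t,n,o)
E
```

```text
11 side [(0.01, 0.096, 31, np.float64(0.0764)), (0.01, 0.1, 28, np.float64(0.0792)), (-0.05, 0.096, 83, np.float64(0.0848)), (-0.05, 0.1, 61, np.float64(0.0878)), (0.035, 0.096, 0, None), (0.035, 0.1, 2, np.float64(0.0818))]
11 top [(0.01, 0.096, 29, np.float64(0.0745)), (0.01, 0.1, 31, np.float64(0.0786)), (-0.05, 0.096, 29, np.float64(0.0866)), (-0.05, 0.1, 32, np.float64(0.0897)), (0.035, 0.096, 30, np.float64(0.0729)), (0.035, 0.1, 34, np.float64(0.0766))]
12 side [(0.01, 0.096, 0, None), (0.01, 0.1, 0, None), (-0.05, 0.096, 11, np.float64(0.0837)), (-0.05, 0.1, 9, np.float64(0.0889)), (0.035, 0.096, 8, np.float64(0.0714)), (0.035, 0.1, 3, np.float64(0.0735))]
12 top [(0.01, 0.096, 30, np.float64(0.0757)), (0.01, 0.1, 29, np.float64(0.0786)), (-0.05, 0.096, 9, np.float64(0.0851)), (-0.05, 0.1, 14, np.float64(0.088)), (0.035, 0.096, 30, np.float64(0.0715)), (0.035, 0.1, 31, np.float64(0.0749))]
13 side [(0.01, 0.096, 0, None), (0.01, 0.1, 0, None), (-0.05, 0.096, 12, np.float64(0.0718)), (-0.05, 0.1, 5, np.float64(0.0865)), (0.035, 0.096, 42, np.float64(0.0729)), (0.035, 0.1, 37, np.float64(0.0746))]
13 top [(0.01, 0.096, 29, np.float64(0.0745)), (0.01, 0.1, 29, np.float64(0.0777)), (-0.05, 0.096, 15, np.float64(0.1324)), (-0.05, 0.1, 12, np.float64(0.0924)), (0.035, 0.096, 31, np.float64(0.0723)), (0.035, 0.1, 36, np.float64(0.0749))]
14 side [(0.01, 0.096, 0, None), (0.01, 0.1, 0, None), (-0.05, 0.096, 7, np.float64(0.0711)), (-0.05, 0.1, 2, np.float64(0.0871)), (0.035, 0.096, 52, np.float64(0.073)), (0.035, 0.1, 42, np.float64(0.0758))]
14 top [(0.01, 0.096, 31, np.float64(0.0782)), (0.01, 0.1, 31, np.float64(0.0828)), (-0.05, 0.096, 17, np.float64(0.1308)), (-0.05, 0.1, 15, np.float64(0.1228)), (0.035, 0.096, 30, np.float64(0.0718)), (0.035, 0.1, 32, np.float64(0.0769))]
```

It is working: in the top depth image the left key has risen about 4 mm. I'll keep going along the normal.

>>> step_arm --series '[{"x": 0.11,"y": 0.02,"z": -0.16,"twist": 0,"jaw": 8.54},{"x": 0.22,"y": 0.03,"z": -0.33,"twist": 0,"jaw": 8.54},{"x": 0.22,"y": 0.03,"z": -0.33,"twist": 0,"jaw": 8.54}]'

```text
clock: 12.4
eef_pos: [0.5581, -0.0227, 0.0643]
tool_rot: [-0.055, 0.701, 0.049, 0.71]
ft_force: [-0.2, 1.0, 1.1]
grip_width: 0.0856
```

>>> step_arm --series '[{"x": 0.06,"y": 0.01,"z": -0.08,"twist": 0,"jaw": 8.54},{"x": 0.11,"y": 0.02,"z": -0.16,"twist": 0,"jaw": 8.54},{"x": 0.11,"y": 0.02,"z": -0.16,"twist": 0,"jaw": 8.54}]'

```text
clock: 12.65
eef_pos: [0.5589, -0.0226, 0.0632]
tool_rot: [-0.055, 0.701, 0.049, 0.71]
ft_force: [-3.2, 0.2, 5.2]
grip_width: 0.0856
```

```bash
cat > keys.py <<'E'
from blk import *
def keys(t):
  for n in("side","top"):
    try:L=ch(cloud(n,np.load(f"pics/{n}{t}.npy")))
    except Exception:continue
    o=[]
    for y in(.01,-.05,.04,-.083):
      for x in(.096,.100):
        q=L[(abs(L[...,0]-x)<.004)&(abs(L[...,1]-y)<.01)&(L[...,2]<.15)&(L[...,2]>.03)]
        o.append((y,x,len(q),float(np.median(q[:,2]).round(4)) if len(q) else None))
    print(t,n,o)
E
python3 look.py 15 top; python3 -c "
from keys import *
keys(15)"
```

```text
12.65 [ 0.5589 -0.0226  0.0632] jaw 8.4 x [ 0.013 -0.007 -1.   ] F [-3.2  0.2  5.2] w 0.08560432668192541 [-0.04  0.47 -0.12  0.97 -0.01  1.39]
15 top [(0.01, 0.096, 29, 0.0853), (0.01, 0.1, 25, 0.0886), (-0.05, 0.096, 11, 0.1283), (-0.05, 0.1, 12, 0.1277), (0.04, 0.096, 26, 0.072), (0.04, 0.1, 27, 0.074), (-0.083, 0.096, 0, None), (-0.083, 0.1, 0, None)]
```

The force has risen to 6 N along the normal, and the left key's face is now as high as the right key's was at first, a rise of about 8 mm. I'll press a little more to seat it, then retreat the same way.

>>> step_arm --series '[{"x": 0.11,"y": 0.02,"z": -0.16,"twist": 0,"jaw": 8.54},{"x": 0.14,"y": 0.02,"z": -0.2,"twist": 0,"jaw": 8.54},{"x": 0.14,"y": 0.02,"z": -0.2,"twist": 0,"jaw": 8.54}]'

```text
clock: 12.95
eef_pos: [0.5591, -0.0225, 0.0628]
tool_rot: [-0.055, 0.701, 0.049, 0.709]
ft_force: [-9.4, -0.2, 14.8]
grip_width: 0.0854
```

>>> step_arm --series '[{"x": -0.3,"y": -0.04,"z": 0.3,"twist": 0,"jaw": 8.54},{"x": -0.9,"y": -0.13,"z": 0.8,"twist": 0,"jaw": 8.54},{"x": -1.8,"y": -0.27,"z": 1,"twist": 0,"jaw": 8.54},{"x": -2.8,"y": -0.42,"z": 1,"twist": 0,"jaw": 8.54},{"x": -3.6,"y": -0.54,"z": 1,"twist": 0,"jaw": 8.54},{"x": -4,"y": -0.6,"z": 3,"twist": 0,"jaw": 8.54},{"x": -4,"y": -0.6,"z": 7,"twist": 0,"jaw": 8.54},{"x": -4,"y": -0.6,"z": 11,"twist": 0,"jaw": 8.54},{"x": -4,"y": -0.6,"z": 15,"twist": 0,"jaw": 8.54},{"x": -4,"y": -0.6,"z": 19,"twist": 0,"jaw": 8.54}]'

```text
clock: 13.78
eef_pos: [0.518, -0.0286, 0.2543]
tool_rot: [-0.055, 0.702, 0.049, 0.709]
ft_force: [1.1, -0.4, 0.2]
grip_width: 0.0855
```

>>> step_arm --series '[{"x": -4,"y": -2,"z": 2,"twist": 0,"jaw": 8.54},{"x": -8,"y": -4,"z": 4,"twist": 0,"jaw": 8.54},{"x": -12,"y": -6,"z": 4,"twist": 0,"jaw": 8.54},{"x": -16,"y": -8,"z": 4,"twist": 0,"jaw": 8.54},{"x": -18,"y": -10,"z": 4,"twist": 0,"jaw": 8.54},{"x": -18,"y": -10,"z": 4,"twist": 0,"jaw": 8.54},{"x": -18,"y": -10,"z": 4,"twist": 0,"jaw": 8.54}]'

```text
clock: 14.37
eef_pos: [0.3358, -0.1295, 0.2946]
tool_rot: [-0.053, 0.701, 0.047, 0.709]
ft_force: [0.2, 0.5, 0.2]
grip_width: 0.0856
```

```bash
python3 look.py 16 side top; python3 -c "
from keys import *
keys('0');keys(16);rep(16,.07,.06,.12);keys(6)"
```

```text
14.37 [ 0.3358 -0.1295  0.2946] jaw 8.14 x [ 0.012 -0.008 -1.   ] F [0.2 0.5 0.2] w 0.0856472133290255 [-0.37 -0.07 -0.18  1.45 -0.    1.06]
0 side [(0.01, 0.096, 52, 0.075), (0.01, 0.1, 47, 0.0786), (-0.05, 0.096, 61, 0.0845), (-0.05, 0.1, 52, 0.088), (0.04, 0.096, 42, 0.0718), (0.04, 0.1, 45, 0.0745), (-0.083, 0.096, 48, 0.0706), (-0.083, 0.1, 55, 0.0732)]
0 top [(0.01, 0.096, 23, 0.0739), (0.01, 0.1, 25, 0.0788), (-0.05, 0.096, 23, 0.0851), (-0.05, 0.1, 26, 0.0889), (0.04, 0.096, 24, 0.0714), (0.04, 0.1, 27, 0.074), (-0.083, 0.096, 24, 0.0716), (-0.083, 0.1, 22, 0.0736)]
16 side [(0.01, 0.096, 0, None), (0.01, 0.1, 0, None), (-0.05, 0.096, 55, 0.0741), (-0.05, 0.1, 50, 0.0781), (0.04, 0.096, 0, None), (0.04, 0.1, 0, None), (-0.083, 0.096, 51, 0.0709), (-0.083, 0.1, 51, 0.0734)]
16 top [(0.01, 0.096, 27, 0.0859), (0.01, 0.1, 26, 0.0876), (-0.05, 0.096, 26, 0.0749), (-0.05, 0.1, 27, 0.0791), (0.04, 0.096, 25, 0.071), (0.04, 0.1, 27, 0.0748), (-0.083, 0.096, 23, 0.072), (-0.083, 0.1, 23, 0.0744)]
side 536 ((-20.499942779541016, 100.28755187988281), (76.51884460449219, 51.04834747314453), 88.1978988647461) 0.0688 0.0018
top 1987 ((1.6953544616699219, 63.2125244140625), (150.20834350585938, 90.3421401977539), 89.61490631103516) 0.0699 0.0022
6 side [(0.01, 0.096, 53, 0.076), (0.01, 0.1, 49, 0.0789), (-0.05, 0.096, 70, 0.0843), (-0.05, 0.1, 52, 0.088), (0.04, 0.096, 38, 0.0719), (0.04, 0.1, 43, 0.0741), (-0.083, 0.096, 54, 0.0705), (-0.083, 0.1, 52, 0.074)]
6 top [(0.01, 0.096, 24, 0.0757), (0.01, 0.1, 22, 0.0787), (-0.05, 0.096, 25, 0.0852), (-0.05, 0.1, 25, 0.0881), (0.04, 0.096, 23, 0.0715), (0.04, 0.1, 26, 0.0746), (-0.083, 0.096, 21, 0.0719), (-0.083, 0.1, 22, 0.0739)]
```

View pics/side16.png

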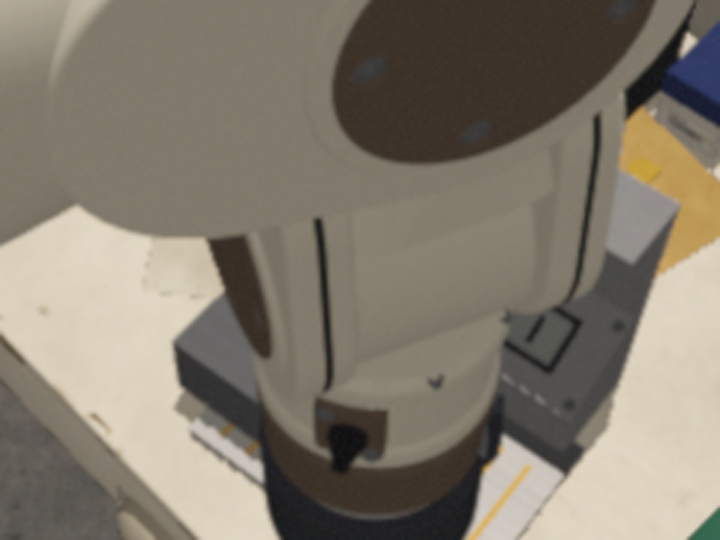

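View pics/top16.png

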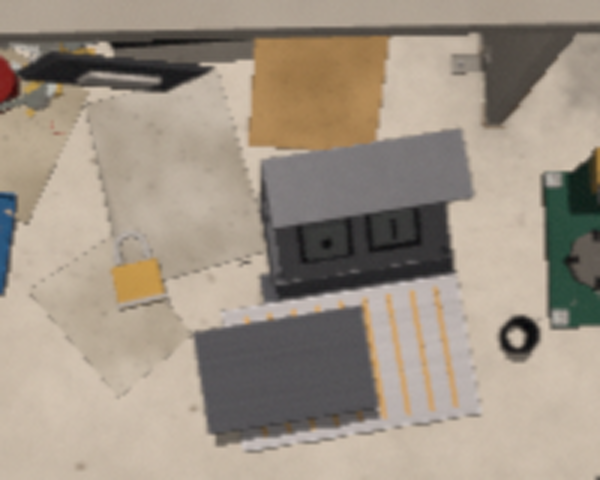

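The top view shows the block flat along the bed at (290,370). The key heights have swapped: left is now 87.6 mm and right 79.1 mm, the reverse of the start. The loupe at (519,337) and the padlock at (138,282) are where they were, and the arm is clear of everything. Handing in.

```bash
python3 -c "
from workcell import bot
print(bot.job_done())"
```

```text
the job is handed in; nothing more can be done
None
```

The block lies flat along the bed, the right key is in and the left key is out. I handed the job in at about 14.5 s; no verdict is given.

**What I did:**
- **Sliding:** I gripped the upright block across its 60 mm thickness rather than pushing it low down. I slid it squarely against the bed's left edge until the force rose without motion.
- **Tipping:** With closed fingers I pushed its top, and it went over with its foot at the edge.
- **Key:** The tool can't be leaned with these moves. I pressed the right key with the back of the open front finger, along the key's normal, with the linkage under the visor, until it met a stop at about 17 N.

**Last checks:**

| Check | Measured |
|---|---|
| Block centre, chuck frame | about (2, 63, 40) mm |
| Block angle to the bed | under 1° |
| Key travel | about 8 mm each, right in and left out |
| Force on the tool | no more than sensor noise, arm well clear |
| Loupe and padlock | no visible change in the last top picture; not measured again |

**Disagreements:**
- **Foot end:** It sticks out about 28 mm past the edge, more than I expected. The centre is still about 22 mm inside its 85 mm limit.
- **Side camera at the end:** The arm hid most of the block from it, so the final block figures come from the top camera. Earlier, with both cameras clear, they agreed to about 1 mm.
- **Wrist force:** It showed almost nothing during the first half of the key press. I confirmed the travel from the key heights in the depth images instead.

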